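# Unlock the plate ledge and push a plate out to overhang

### The arm

A 6-joint arm with a two-finger parallel gripper is mounted at the origin on the work surface. World frame = base frame: x ahead of the robot, y to its left, z up, the work surface at z = 0. Lengths are in mm, angles in rad, forces in N, time in s.
With the tool pointing down it reaches from about 375 to 900 mm from the base axis. Payload 3.1 kg.
Tool frame: the origin (TCP) lies midway between the tips of the shut fingers; the grasp point (between the pads) lies 19 mm behind it; z points along the fingers, x is the direction in which the jaws open and shut, and the axes are right-handed (so a half turn about z gives the same grasp; the last joint's range is limited). The gripper opens to 85 mm and grips with 20 to 120 N. Pads are 22 mm wide; open, the fingers measure 114 mm over their backs; the gripper's body (76 mm by 85 mm) begins 54 mm behind the grasp point. The pads swing forward as they close: fully open they stand 13 mm farther back than shut.
Start: joints at [-1.385, 0.527, 1.433, -0, 1.181, -0.178], TCP at [222.998, -583.84, 231.31] pointing down, gripper open.
Joint ranges: [-3.08, 3.08], [-0.75, 2.2], [0.22, 2.44], [-1.43, 4.57], [0, 2.65], [-2.85, 2.85]. Speed limits (rad/s): [2.79, 2.79, 3.14, 3.14, 3.14, 3.14].

### API

Orientations are given as a rotation vector (axis times angle).
In Python, from cell import get_obs, get_image, hand_in gives the robot as it stands.
- The arm moves only by the shell command python3 -m creep 'ROWS' [FORCE]. ROWS is JSON, a list that holds one entry, the list of rows, each a list of 7 numbers: the shift along the tool's x, y, z each as a share of 30 cm, from -1 to 1, then the turn, a rotation vector about the tool's x, y, z each as a share of pi rad, from -1 to 1, then the opening, from 0 (shut) to 1 (fully open). In form: [[[dx, dy, dz, wx, wy, wz, jaw], ...]]. A call has exactly 5 rows; each row is the pose to reach, as a shift and turn from the pose measured when the call began, along the tool's axes at that moment, turning the shorter way round; what a row does not reach only later rows make up. A row lasts 1/8 s, in which the tool goes at most 62.5 mm and 10.7 degrees, less where a joint would pass 70% of its speed; a pose out of reach is approached as far as the arm can. A call with a number of a shift or a turn outside -1 to 1 is refused whole. A call with a gripper value outside its range is refused whole. The fingers move at their own pace and stop on an object; FORCE is the grip in N (left out, the last holds). Time passes only in rows, so rows that repeat a pose let the fingers close, or fill a call up. It gives the time, the measured TCP pose, the force and the opening at its end, in the units of the state.
- get_obs(): the state, without advancing time (a new reading comes with each control period).
- get_image(name): name is "side" or "top"; returns a dict with "color" (400x640x3 uint8, red, green, blue), "depth" (400x640 float32, mm along the optical axis (not along the pixel's ray), 0 where there is no reading), "K" (3x3 intrinsics, pixels), "world_to_cam" (4x4, takes a point from world to camera coordinates). Camera axes: x right, y up, looking along -z (the intrinsics and any distortion apply to the point x, -y, -z); pixel columns grow to the right and rows downward; lengths in mm; the calibration is good to about 2 mm. A picture is of the moment at which its call begins.
- hand_in(): hands the job in, once; it reports no verdict.
The state is a dict: "t": time; "joint_positions": joint angles; "qd": joint speeds; "joint_efforts": joint torques, N m; "tcp_pos": TCP position; "eef_rot": TCP orientation; "force": force on the tool from outside, world axes, zero at the start; "moment": the same for the moment, N m; "opening": finger opening in mm.
Only numpy, scipy, OpenCV 4.12 (cv2) and the standard library are available. Lean on these libraries where they do the work, as an engineer would, in place of code of your own. Each camera call takes 0.05 s, during which the arm holds its last target.

### The job

With a fingertip, first push the post of the sliding stop away from the robot as far as it goes, so that the open end of the white ledge is free. Then push the flat dark grey plate along the ledge until about a third of its length (4 cm) sticks out over that open end, where someone can later take it by its edge, and leave it lying flat and straight on the ledge. Only push: lift or carry nothing, leave everything else where it stands, and finish clear of everything.

Things in the scene. Friction and masses are not known exactly. Their poses are not given: they have to be found in the camera images.
- ledge: White ledge fixed to the bench, 360 mm long along its y; origin on the bench under its centre, z up, yaw up to 0.22 rad either way. Flat top 60 mm above the bench, x -50 to +47, y -180 to +180 mm. A fence along the far side (x +47 to +60 mm) rises 22 mm above the top; the robot's side (-x) has no rim. The -y end (robot's right) is the open end.
- ledge_end (a point): Middle of the top edge of the ledge's open end, in the ledge frame at (0, -180, 60) mm; axes as the ledge's.
- plate: Flat dark grey anodised aluminium plate, 80 mm (x) by 120 mm (y) by 6 mm thick, 110 to 215 g, loose on the ledge, long side along the ledge (within 0.05 rad), about 7 mm from the fence; origin at the centre of its underside, z up, -y towards the open end. Its leading end starts 30 to 90 mm inside the open end.
- plate_lead (a point): Middle of the upper edge of the plate's leading end, plate frame (0, -60, 6) mm; axes as the plate's. It must finish about 40 mm beyond ledge_end.
- stop (a joint): Sliding stop, in m: 0 when it bars the open end, growing as it slides along ledge +x (away from the robot) to its end stop at 0.085, where the lane is clear. Starts at 0 to 0.012, stays where left; moving it takes about 2 N plus 8 N per m/s. Its fixed guide block stands behind the lane, ledge x +93 to +127, y -212 to -172 mm, 82 mm above the bench.
- stop_post (a point): Top centre of the stop's upright round steel post, 16 mm thick, from 3 to 48 mm above ledge-top level, at ledge y -192 mm, x = -15 mm + joint value. A flat bar, 12 mm wide, 3 to 13 mm above ledge-top level, runs from it in +x across the lane, 6 mm outside the ledge's end, into the guide block. On the post's -x side is free space. Axes as the ledge's.
- jar: Bystander: amber jar with a black cap, 38 mm across, 50 mm high, loose on the ledge near its +y end; origin at its underside centre. At least 80 mm beyond the plate's trailing end.
- weight: Bystander: brass knob weight, 38 mm across, 50 mm high, on the bench close in front of the ledge; origin at its underside centre.
- beaker: Bystander: glass beaker, 70 mm across, 90 mm high; origin at its underside centre.
- flask: Bystander: conical flask, 82 mm across, 120 mm high; origin at its underside centre.
- bottle: Bystander: white bottle with a blue cap, 64 mm across, 140 mm high; origin at its underside centre.
- spatula: Bystander: flat steel laboratory spatula, 194 mm long, 6 mm thick, lying on the bench; origin under its middle.
- tray: Bystander: open white tray, 100 by 140 by 35 mm; origin at its underside centre.
- stopper: Bystander: cork stopper, 28 mm across, 30 mm high, behind the ledge; origin at its underside centre.
Things that resemble listed ones, but are neither listed nor needed, are in the scene too. Of the things like the plate, leave any that is blue or yellow; of the rest the smaller one is meant.

How it is judged:
By the outcome, as a careful person would: the job done as asked, in the order asked, and still so for the second after the job is handed in, with the robot touching nothing.
It also fails if it takes over 48 s, if anything falls off the work surface, if the arm or the gripper's body presses on something with over 40 N, if the wrist force passes 120 N, or if a joint passes its speed limit or range.

## Working session

There is one attempt and no reset: what is moved stays moved. The work goes in short steps, Python scripts to look and compute and a shell command to move; the robot and the scene stay as the last step left them, time stands still between calls to the robot, and variables do not carry over. Pictures are saved under pics/ and viewed, and the job is handed in when it is done.

```bash
ls; mkdir -p pics
python3 - <<'E'
from cell import get_obs,get_image
import cv2,numpy as np
o=get_obs();print({k:np.round(v,3).tolist() for k,v in o.items()})
for n in("side","top"):
    im=get_image(n);cv2.imwrite(f"pics/{n}0.png",im["color"][:,:,::-1]);np.savez(f"{n}0.npz",**im)
    print(n,im["K"].tolist(),np.round(im["world_to_cam"],3).tolist(),[k for k in im])
E
```

```text
pics
{'t': 0.0, 'joint_positions': [-1.385, 0.528, 1.434, -0.0, 1.181, -0.179], 'qd': [0.0, 0.001, -0.001, 0.0, -0.001, -0.001], 'joint_efforts': [0.001, -44.234, -17.802, 0.0, 0.009, -0.0], 'tcp_pos': [222.859, -583.151, 230.333], 'eef_rot': [-2.586, 1.781, 0.002], 'force': [0.074, 0.172, 0.725], 'moment': [-0.008, -0.007, 0.02], 'opening': 85.259}
side [[510.5363596418308, 0.0, 325.1521755640324], [0.0, 510.5363596418308, 200.25644175618913], [0.0, 0.0, 1.0]] [[-0.944, -0.329, 0.012, 464.153], [0.212, -0.581, 0.786, -165.367], [-0.252, 0.745, 0.618, -1505.89], [0.0, 0.0, 0.0, 1.0]] ['color', 'depth', 'K', 'world_to_cam']
top [[475.8785526673856, 0.0, 323.4300096077525], [0.0, 475.8785526673856, 197.72512444023386], [0.0, 0.0, 1.0]] [[0.023, -1.0, 0.003, -26.088], [0.98, 0.023, 0.195, -479.389], [-0.195, -0.002, 0.981, -1309.724], [0.0, 0.0, 0.0, 1.0]] ['color', 'depth', 'K', 'world_to_cam']
```

View pics/side0.png

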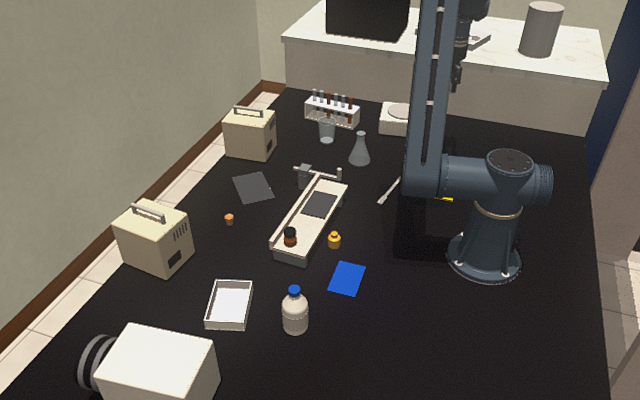

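View pics/top0.png

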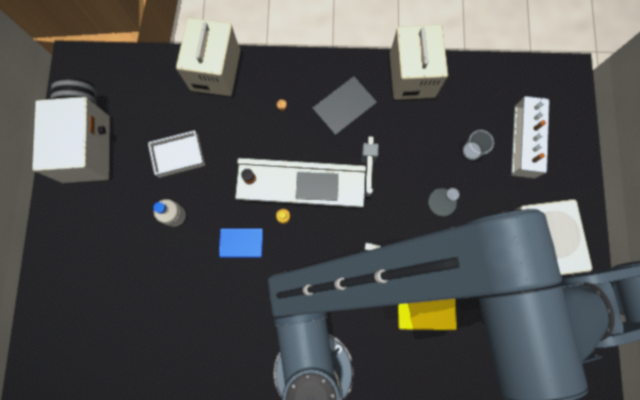

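The top view shows two grey plates, at (317,186) on the ledge and (345,104) on the bench. There is also a blue one (241,242) and a yellow one (428,314). The smaller grey one lies on the ledge, so it fits. The stop's post is at about (369,190) and its guide block at (370,150). I'll confirm with a crop and measure.

```bash
cat > h.py <<'E'
import numpy as np,cv2
def ray(im,u,v):
    K=im["K"];T=im["world_to_cam"];R=T[:3,:3];t=T[:3,3]
    d=np.linalg.inv(K)@np.array([u,v,1.]);d=np.array([d[0],-d[1],-d[2]])
    return -R.T@t,R.T@d
def onz(im,u,v,z):
    c,d=ray(im,u,v);return c+d*(z-c[2])/d[2]
def proj(im,p):
    q=im["world_to_cam"]@np.append(p,1);q=np.array([q[0],-q[1],-q[2]]);q=im["K"]@q;return q[:2]/q[2]
def world(im):
    d=im["depth"];v,u=np.mgrid[:400,:640];K=im["K"]
    x=(u-K[0,2])/K[0,0]*d;y=(v-K[1,2])/K[1,1]*d
    P=np.stack([x,-y,-d],-1);T=im["world_to_cam"];return (P-T[:3,3])@T[:3,:3]
E
python3 - <<'E'
import numpy as np,cv2
from h import *
t=dict(np.load("top0.npz"));s=dict(np.load("side0.npz"))
c=t["color"][125:235,225:405,::-1];a=cv2.resize(c,None,fx=4.4,fy=4.4,interpolation=cv2.INTER_CUBIC);cv2.imwrite("pics/ct.png",a)
c=s["color"][150:275,255:375,::-1];a=cv2.resize(c,None,fx=4.8,fy=4.8,interpolation=cv2.INTER_CUBIC);cv2.imwrite("pics/cs.png",a)
W=world(t)
for u,v in[(250,195),(340,200),(317,186),(300,162),(370,150),(369,190),(300,240)]:print(u,v,np.round(W[v,u]),np.round(onz(t,u,v,60)))
col=t["color"].astype(int);g=col.mean(-1)
m=((W[...,2]>50)&(W[...,2]<75)&(W[...,0]>300)&(W[...,0]<620)&(abs(W[...,1])<250))
wh=(m&(g>150)).astype(np.uint8);dk=(m&(g<130)&(g>40)).astype(np.uint8)
for n,k in(("w",wh),("d",dk)):
    k[:, :225]=0;k[:,385:]=0
    C=cv2.findContours(k,0,1)[0]
    for q in sorted(C,key=cv2.contourArea)[-2:]:print(n,cv2.contourArea(q),cv2.boundingRect(q),cv2.minAreaRect(q))
E
```

```text
250 195 [481. 193.  57.] [480. 193.  60.]
340 200 [472. -62.  60.] [472. -62.  60.]
317 186 [510.   4.  65.] [511.   4.  60.]
300 162 [574.  54.  81.] [580.  55.  60.]
370 150 [ 614. -143.   83.] [ 621. -146.   60.]
369 190 [ 492. -139.  108.] [ 503. -143.   60.]
300 240 [363.  50.  -0.] [356.  47.  60.]
w 98.0 (366, 155, 6, 33) ((368.8608093261719, 171.0618438720703), (4.449950695037842, 32.10321807861328), 2.602562189102173)
w 4287.5 (236, 163, 129, 43) ((300.26458740234375, 184.2665252685547), (127.18932342529297, 35.805137634277344), 3.5763344764709473)
d 5.0 (372, 156, 5, 3) ((374.0, 157.0), (2.0, 4.0), 90.0)
d 6.0 (363, 155, 4, 4) ((364.5, 156.5), (3.0, 3.0), 90.0)
```

View pics/ct.png

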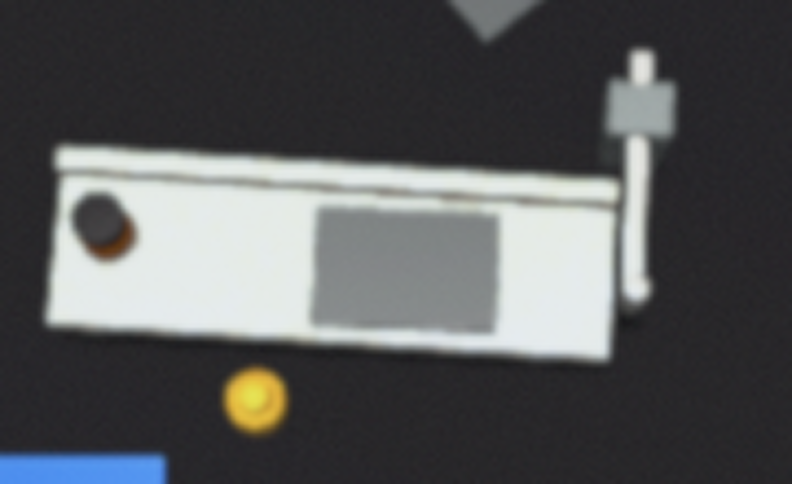

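View pics/cs.png

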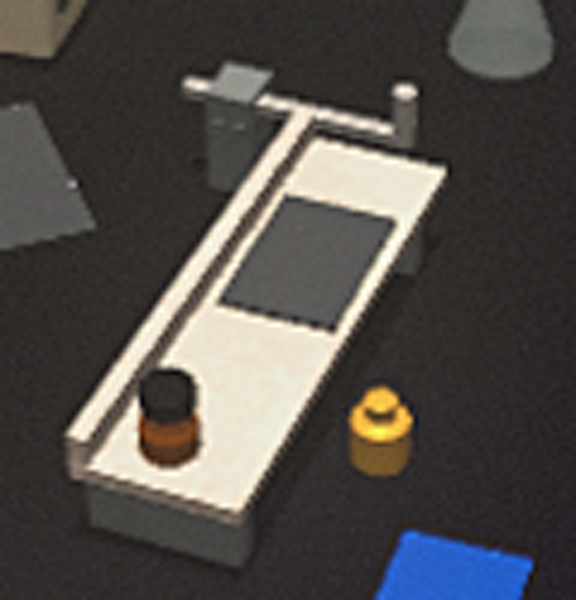

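The crops confirm it: the grey plate on the ledge is at (317,186), its leading end is at about x=338, and the post top is at (370,190). Now precise fits.

```bash
cat > meas.py <<'E'
from h import *
def ledge(t,s=None):
    g=t["color"].astype(int).mean(-1)
    k=(g>185).astype(np.uint8);k[:150]=0;k[215:]=0;k[:,:228]=0;k[:,366:]=0
    # near edge: last bright row per column w/ subpixel 50%
    P=[]
    for u in range(244,358,2):
        col=g[196:215,u];i=np.where((col[:-1]>=120)&(col[1:]<120))[0]
        if len(i):i=i[0];P.append(onz(t,u,196+i+(col[i]-120)/(col[i]-col[i+1]),60))
    P=np.array(P)[:,:2]
    vx,vy,x0,y0=cv2.fitLine(P.astype(np.float32),cv2.DIST_HUBER,0,.01,.01).ravel()
    d=np.array([vx,vy]);d*= -np.sign(vy) # towards -y
    E=[]
    for v in range(177,202,2):
        r=g[v,352:372];i=np.where((r[:-1]>=120)&(r[1:]<120))[0]
        if len(i):i=i[0];E.append(onz(t,352+i+(r[i]-120)/(r[i]-r[i+1]),v,60))
    E=np.array(E)[:,:2]
    F=[]
    for v in range(182,196,2):
        r=g[v,225:245];i=np.where((r[:-1]<120)&(r[1:]>=120))[0]
        if len(i):i=i[0];F.append(onz(t,225+i+(120-r[i])/(r[i+1]-r[i]),v,60))
    F=np.array(F)[:,:2] if F else None
    return d,np.array([x0,y0]),E,F,P
def plate(t,lo=75,hi=185,box=(285,165,355,206),z=66):
    c=t["color"].astype(int);g=c.mean(-1);k=((g>lo)&(g<hi)).astype(np.uint8);m=np.zeros_like(k);x0,y0,x1,y1=box;m[y0:y1,x0:x1]=k[y0:y1,x0:x1]
    m=cv2.morphologyEx(m,cv2.MORPH_OPEN,np.ones((3,3)))
    q=max(cv2.findContours(m,0,1)[0],key=cv2.contourArea)
    W=np.array([onz(t,u,v,z)[:2] for u,v in q[:,0]],np.float32)
    return cv2.minAreaRect(W),W
E
python3 - <<'E'
from meas import *
t=dict(np.load("top0.npz"));s=dict(np.load("side0.npz"))
g=t["color"].astype(int).mean(-1);print(g[186,290:345].astype(int),g[160:212,318].astype(int))
d,p,E,F,P=ledge(t);n=np.array([-d[1],d[0]]);print("dir",d,"n",n,"resid",np.std((P-p)@n))
print("yaw",np.arctan2(d[0],-d[1]))
print("end along",np.round((E-p)@d,1),"far",np.round((F-p)@d,1))
r,W=plate(t);print(r);b=cv2.boxPoints(r);print(np.round((b-p)@d),np.round((b-p)@n));
print("post top side",onz(s,255+405/4.8,150+92/4.8,108),"top",onz(t,225+637/4.4,125+288/4.4,108))
E
```

```text
[232 232 231 232 230 218 178 144 135 134 135 135 134 135 135 134 134 134
 134 135 134 134 134 134 133 134 134 132 133 134 134 134 134 134 135 134
 135 135 134 133 133 134 134 134 134 133 136 152 192 222 230 231 231 231
 231] [ 41  53 102 166 215 228 227 210 165 162 204 216 192 155 135 130 130 130
 130 130 131 131 132 132 133 133 133 134 135 135 135 135 136 137 137 137
 137 137 137 162 209 226 219 167  97  45  29  35  37  38  39  40]
dir [-0.03865585 -0.99925256] n [ 0.99925256 -0.03865585] resid 0.3162663629275097
yaw -0.038665492
end along [156.4 156.4 156.3 156.4 156.5 156.9 157.1 157.2 156.8 156.5 156.3 155.9
 155.9] far [-207.  -207.4 -207.7 -207.8 -207.3 -207.  -207.4]
((509.8989562988281, 4.976646423339844), (119.76531219482422, 79.19140625), 88.92170715332031)
[ 82.  81. -39. -38.] [12. 91. 88.  9.]
post top side [ 490.42677863 -133.969415    108.        ] top [ 491.05055424 -140.89087079  108.        ]
```

```bash
cat >> h.py <<'E'
from scipy.spatial.transform import Rotation as Rn
def go(o,target,xdir,t=None):
    """print tool-frame shift (mm and share) and turn to have TCP at target, tool z down, tool x along xdir"""
    R=Rn.from_rotvec(o["eef_rot"]);d=R.inv().apply(np.array(target)-np.array(o["tcp_pos"]))
    x=np.append(np.array(xdir)/np.linalg.norm(xdir),0);z=np.array([0,0,-1.]);y=np.cross(z,x)
    w=(R.inv()*Rn.from_matrix(np.stack([x,y,z],1))).as_rotvec()
    print("mm",np.round(d,1),"share",np.round(d/300,4),"turn share",np.round(w/np.pi,4))
E
python3 - <<'E'
from meas import *
from cell import get_obs
import json
t=dict(np.load("top0.npz"));d,p,E,F,P=ledge(t);n=np.array([-d[1],d[0]])
end=155.3 # blend of both ends, 360 long
le=p+d*end+n*50
json.dump(dict(d=d.tolist(),n=n.tolist(),le=le.tolist()),open("led.json","w"))
print("ledge_end",le)
L=lambda w:(np.round((np.array(w)[:2]-le)@n,1),np.round(-(np.array(w)[:2]-le)@d-180,1))
print("post s,t (ledge x,y)",L([490.4,-134]),L([491,-140.9]))
r,W=plate(t);print("plate ctr",L(r[0]))
T=le+n*(-75)+d*16;print("approach",T)
go(get_obs(),[T[0],T[1],200],d)
E
```

```text
ledge_end [ 504.72345 -128.72551]
post s,t (ledge x,y) (np.float64(-14.1), np.float64(-185.8)) (np.float64(-13.2), np.float64(-192.7))
plate ctr (np.float64(0.0), np.float64(-46.2))
approach [ 429.161   -141.81436]
mm [-338.7 -350.2   31.2] share [-1.1289 -1.1673  0.1041] turn share [0.     0.0006 0.1284]
```

```bash
python3 -m creep '[[[-0.13,-0.13,0,0,0,0.03,0],[-0.26,-0.26,0,0,0,0.06,0],[-0.39,-0.4,0,0,0,0.09,0],[-0.52,-0.54,0,0,0,0.12,0],[-0.65,-0.67,0,0,0,0.128,0]]]' 20
cat > st.py <<'E'
from meas import *
import json,sys
from cell import get_obs
g=json.load(open("led.json"));d,n,le=[np.array(g[k]) for k in("d","n","le")]
def tgt(lx,ly,z,xd=None):
    T=le+n*lx-d*(ly+180);go(get_obs(),[T[0],T[1],z],d if xd is None else xd)
o=get_obs();w=np.array(o["tcp_pos"])
print("t",o["t"],"ledge xy",np.round((w[:2]-le)@n,1),np.round(-(w[:2]-le)@d-180,1),"z",round(w[2],1),"F",np.round(o["force"],1),"open",round(float(o["opening"]),1))
E
python3 -c "
from st import *
tgt(-75,-196,200)"
```

```text
t: 0.72
tcp_pos: [341.6, -327.4, 230.7]
eef_rot: [-2.177, 2.263, 0.003]
force: [1.2, 0.1, -0.8]
opening: 0.4
t 0.725 ledge xy -155.3 -384.9 z 230.7 F [ 1.2  0.1 -0.8] open 0.4
mm [-188.8  -80.3   31.1] share [-0.6293 -0.2677  0.1036] turn share [ 0.0001  0.0008 -0.0001]
```

```bash
python3 -m creep '[[[-0.16,-0.067,0,0,0,0,0],[-0.32,-0.134,0,0,0,0,0],[-0.48,-0.2,0.05,0,0,0,0],[-0.63,-0.268,0.1,0,0,0,0],[-0.63,-0.268,0.1,0,0,0,0]]]'
python3 -c "
from st import *
tgt(-55,-196,90)"
```

```text
t: 1.35
tcp_pos: [428.8, -138.1, 199.9]
eef_rot: [-2.184, 2.257, 0.009]
force: [0.3, 0.7, -0.3]
opening: -0.2
t 1.35 ledge xy -75.5 -192.3 z 199.9 F [ 0.3  0.7 -0.3] open -0.2
mm [  4.3 -20.9 109.8] share [ 0.0143 -0.0696  0.3661] turn share [0.0012 0.0015 0.0017]
```

```bash
python3 -m creep '[[[0.014,0,0.1,0,0,0,0],[0.014,0,0.2,0,0,0,0],[0.014,-0.03,0.3,0,0,0,0],[0.014,-0.07,0.366,0,0,0,0],[0.014,-0.07,0.366,0,0,0,0]]]'
python3 - <<'E'
from st import *
from cell import get_image
tgt(40,-196,90)
s=get_image("side");c=s["color"][100:250,255:405,::-1];cv2.imwrite("pics/s1.png",cv2.resize(c,None,fx=4,fy=4,interpolation=cv2.INTER_CUBIC))
E
```

```text
t: 1.98
tcp_pos: [449.1, -143.4, 89.0]
eef_rot: [-2.183, 2.259, 0.012]
force: [0.2, -0.5, -0.2]
opening: 0.1
t 1.975 ledge xy -55.0 -196.8 z 89.0 F [ 0.2 -0.5 -0.2] open 0.1
mm [ -0.4 -95.   -1.5] share [-0.0014 -0.3166 -0.005 ] turn share [0.0017 0.0017 0.0015]
```

View pics/s1.png

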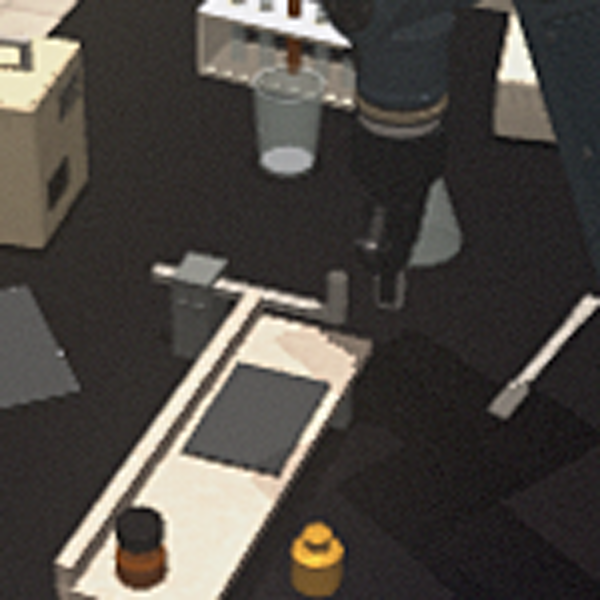

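The side crop shows the shut fingertip at (388,300), just on the robot side of the post at (337,290), with nothing between them. Next I push.

```bash
python3 -m creep '[[[0,-0.035,-0.004,0,0,0,0],[0,-0.07,-0.004,0,0,0,0],[0,-0.105,-0.004,0,0,0,0],[0,-0.14,-0.004,0,0,0,0],[0,-0.175,-0.004,0,0,0,0]]]'; python3 st.py
python3 -m creep '[[[0,-0.03,0,0,0,0,0],[0,-0.06,0,0,0,0,0],[0,-0.09,0,0,0,0,0],[0,-0.11,0,0,0,0,0],[0,-0.12,0,0,0,0,0]]]'; python3 st.py
```

```text
t: 2.65
tcp_pos: [501.6, -144.7, 90.8]
eef_rot: [2.184, -2.258, -0.013]
force: [-1.7, -0.1, 1.2]
opening: -0.0
t 2.65 ledge xy -2.5 -196.1 z 90.8 F [-1.7 -0.1  1.2] open -0.0
t: 3.28
tcp_pos: [538.0, -145.9, 90.5]
eef_rot: [-2.184, 2.258, 0.012]
force: [-2.2, 0.0, 2.4]
opening: 0.1
t 3.275 ledge xy 33.9 -195.9 z 90.5 F [-2.2  0.   2.4] open 0.1
```

```bash
python3 -m creep '[[[0,-0.01,0,0,0,0,0],[0,-0.02,0,0,0,0,0],[0,-0.03,0,0,0,0,0],[0,-0.035,0,0,0,0,0],[0,-0.04,0,0,0,0,0]]]'; python3 st.py
```

```text
t: 3.9
tcp_pos: [550.1, -146.3, 90.4]
eef_rot: [-2.184, 2.258, 0.012]
force: [-2.2, 0.3, 1.5]
opening: 0.2
t 3.9 ledge xy 46.0 -195.8 z 90.4 F [-2.2  0.3  1.5] open 0.2
```

```bash
python3 -m creep '[[[0,-0.004,0,0,0,0,0],[0,-0.008,0,0,0,0,0],[0,-0.012,0,0,0,0,0],[0,-0.016,0,0,0,0,0],[0,-0.02,0,0,0,0,0]]]'; python3 st.py
```

```text
t: 4.53
tcp_pos: [556.2, -146.5, 90.4]
eef_rot: [-2.184, 2.258, 0.012]
force: [-1.1, -0.2, 1.0]
opening: -0.4
t 4.525 ledge xy 52.1 -195.8 z 90.4 F [-1.1 -0.2  1. ] open -0.4
```

```bash
python3 -m creep '[[[0,-0.003,0,0,0,0,0],[0,-0.006,0,0,0,0,0],[0,-0.009,0,0,0,0,0],[0,-0.012,0,0,0,0,0],[0,-0.012,0,0,0,0,0]]]'; python3 st.py
python3 - <<'E'
from st import *
from cell import get_image
s=get_image("side");c=s["color"][100:250,255:405,::-1];cv2.imwrite("pics/s2.png",cv2.resize(c,None,fx=4,fy=4,interpolation=cv2.INTER_CUBIC))
E
```

```text
t: 5.15
tcp_pos: [558.5, -146.5, 90.3]
eef_rot: [2.183, -2.257, -0.016]
force: [-4.9, -1.0, 3.7]
opening: -0.2
t 5.15 ledge xy 54.4 -195.7 z 90.3 F [-4.9 -1.   3.7] open -0.2
t 5.15 ledge xy 54.4 -195.7 z 90.3 F [-4.9 -1.   3.7] open -0.2
```

View pics/s2.png

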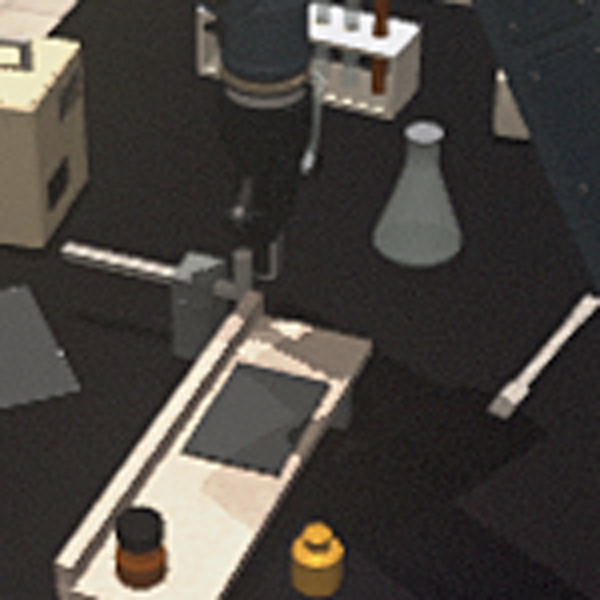

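The post is now at (243,265), beyond the fence line, and the force is starting to rise. I'll press a little further to confirm the end stop.

```bash
python3 -m creep '[[[0,-0.005,0,0,0,0,0],[0,-0.01,0,0,0,0,0],[0,-0.015,0,0,0,0,0],[0,-0.015,0,0,0,0,0],[0,-0.015,0,0,0,0,0]]]'; python3 st.py
```

```text
t: 5.82
tcp_pos: [558.6, -146.2, 90.1]
eef_rot: [2.181, -2.251, -0.028]
force: [-12.3, -1.8, 6.8]
opening: 0.2
t 5.825 ledge xy 54.5 -195.3 z 90.1 F [-12.3  -1.8   6.8] open 0.2
```

The post doesn't move further as the force climbs to 12 N, so it is at its end stop. Next I back off, rise and go behind the plate.

```bash
python3 -m creep '[[[0,0.05,0,0,0,0,0],[0,0.1,0,0,0,0,0],[0,0.13,-0.15,0,0,0,0],[0,0.13,-0.3,0,0,0,0],[0,0.13,-0.36,0,0,0,0]]]'
python3 - <<'E'
from st import *
from cell import get_image
t=get_image("top");cv2.imwrite("pics/t2.png",t["color"][:,:,::-1]);
W=world(t)
print(np.round(o["joint_positions"],2))
c=t["color"].astype(int)
tgt(0,46,200,n);tgt(0,46,200,-n)
E
```

```text
t: 6.45
tcp_pos: [523.3, -146.5, 201.6]
eef_rot: [2.182, -2.254, -0.018]
force: [-1.1, 0.6, -0.2]
opening: 0.2
t 6.45 ledge xy 19.3 -197.0 z 201.6 F [-1.1  0.6 -0.2] open 0.2
[-0.48  0.46  1.66 -0.    1.03  1.13]
mm [-243.5   18.4    4. ] share [-0.8116  0.0614  0.0135] turn share [ 0.0014  0.0033 -0.4979]
mm [-243.5   18.4    4. ] share [-0.8116  0.0614  0.0135] turn share [ 0.0033 -0.0014  0.5021]
```

View pics/t2.png

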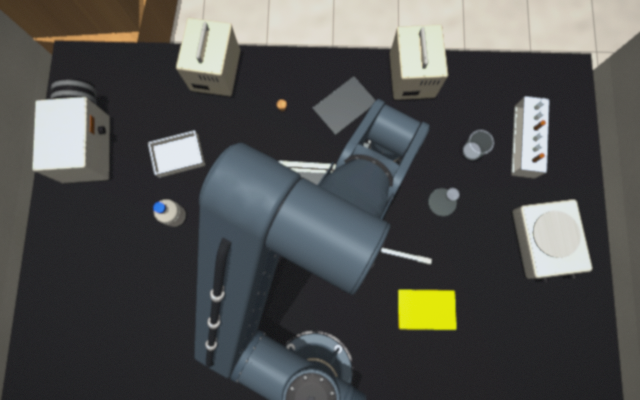

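```bash
python3 -m creep '[[[-0.16,0.012,0,0,0,-0.05,0],[-0.32,0.024,0,0,0,-0.1,0],[-0.48,0.036,0,0,0,-0.15,0],[-0.64,0.05,0,0,0,-0.2,0],[-0.81,0.061,0,0,0,-0.25,0]]]'
python3 -c "
from st import *
tgt(0,46,150,n)"
```

```text
t: 7.12
tcp_pos: [513.5, 98.2, 203.4]
eef_rot: [-2.885, 1.242, 0.015]
force: [0.3, -0.8, 0.6]
opening: -0.1
t 7.125 ledge xy 0.0 47.1 z 203.4 F [ 0.3 -0.8  0.6] open -0.1
mm [ 1.2  0.6 53.4] share [0.0041 0.002  0.1781] turn share [-2.000e-04  3.200e-03 -2.464e-01]
```

```bash
python3 -m creep '[[[0.004,0.002,0.04,0,0,-0.05,0],[0.004,0.002,0.08,0,0,-0.1,0],[0.004,0.002,0.12,0,0,-0.15,0],[0.004,0.002,0.15,0,0,-0.2,0],[0.004,0.002,0.178,0,0.003,-0.246,0]]]'
python3 - <<'E'
from st import *
from cell import get_image
tgt(0,46,68,n)
s=get_image("side");np.savez("side3.npz",**s);c=s["color"][150:275,235:385,::-1];cv2.imwrite("pics/s3.png",cv2.resize(c,None,fx=4.5,fy=4.5,interpolation=cv2.INTER_CUBIC))
E
```

```text
t: 7.75
tcp_pos: [513.6, 97.2, 149.0]
eef_rot: [-3.14, 0.056, -0.001]
force: [-0.1, -0.3, 0.6]
opening: -0.1
t 7.75 ledge xy 0.1 46.1 z 149.0 F [-0.1 -0.3  0.6] open -0.1
mm [-0.2  0.2 81. ] share [-0.0005  0.0006  0.27  ] turn share [-0.0003 -0.0001  0.001 ]
```

View pics/s3.png

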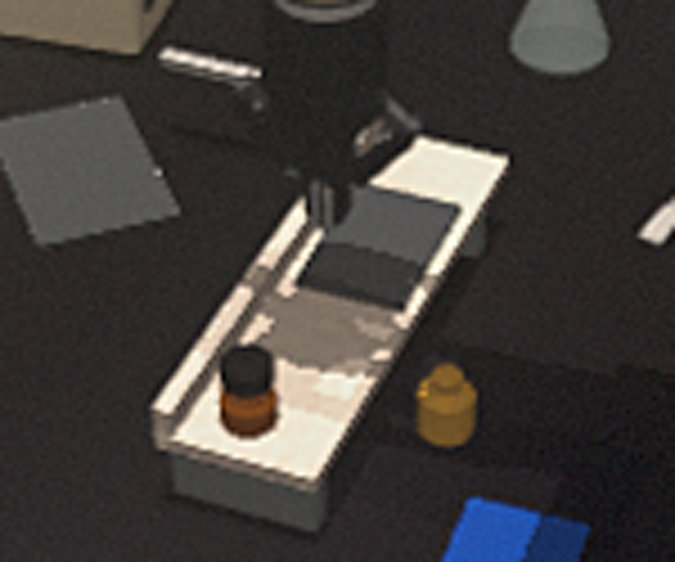

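The side crop shows the fingers above the ledge, the plate trailing edge running from (300,280) to (405,305), and the jar at (247,390) clear. I'll descend behind the plate.

```bash
python3 -m creep '[[[0,0,0.08,0,0,0,0],[0,0,0.16,0,0,0,0],[0,0,0.24,0,0,0,0],[0,0,0.27,0,0,0,0],[0,0,0.27,0,0,0,0]]]'
python3 -c "
from st import *
tgt(0,46,62.5,n)"
```

```text
t: 8.43
tcp_pos: [512.1, 97.4, 66.6]
eef_rot: [-3.14, 0.053, 0.005]
force: [-0.5, -0.2, 0.3]
opening: 0.2
t 8.425 ledge xy -1.4 46.2 z 66.6 F [-0.5 -0.2  0.3] open 0.2
mm [1.4 0.2 4.1] share [0.0047 0.0008 0.0136] turn share [-0.0003  0.001   0.0017]
```

```bash
python3 -m creep '[[[0.003,0,0.005,0,0,0,0],[0.004,0,0.01,0,0,0,0],[0.005,0,0.013,0,0,0,0],[0.005,0,0.013,0,0,0,0],[0.005,0,0.013,0,0,0,0]]]'
python3 - <<'E'
from st import *
from cell import get_image
s=get_image("side");c=s["color"][150:275,235:385,::-1];cv2.imwrite("pics/s4.png",cv2.resize(c,None,fx=4.5,fy=4.5,interpolation=cv2.INTER_CUBIC))
E
```

```text
t: 9.05
tcp_pos: [513.6, 97.3, 62.8]
eef_rot: [-3.14, 0.053, 0.004]
force: [-0.3, 0.1, 0.3]
opening: 0.2
t 9.05 ledge xy 0.2 46.2 z 62.8 F [-0.3  0.1  0.3] open 0.2
```

View pics/s4.png

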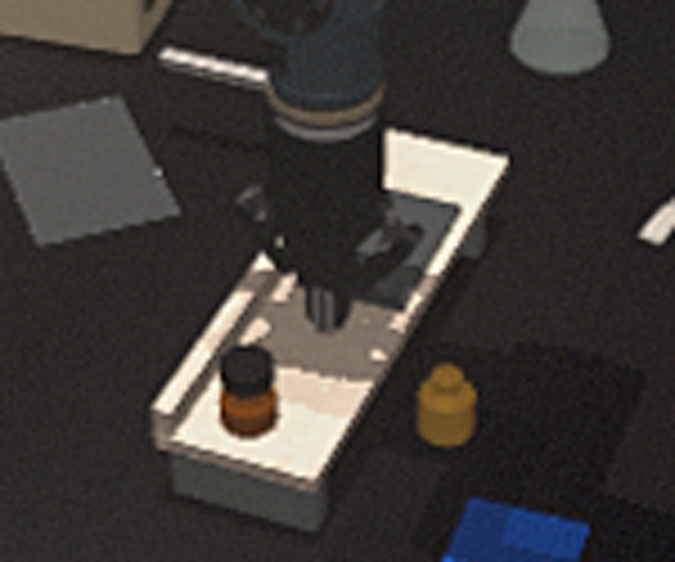

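The tip stands on the ledge lane at (325,330), behind the plate and well clear of the jar. Now I push.

```bash
python3 -m creep '[[[0,0.02,0,0,0,0,0],[0,0.04,0,0,0,0,0],[0,0.06,0,0,0,0,0],[0,0.075,0,0,0,0,0],[0,0.09,0,0,0,0,0]]]'; python3 st.py
```

```text
t: 9.72
tcp_pos: [512.7, 70.1, 62.7]
eef_rot: [-3.14, 0.053, 0.005]
force: [0.2, 0.5, 0.2]
opening: 0.4
t 9.725 ledge xy 0.3 18.9 z 62.7 F [0.2 0.5 0.2] open 0.4
```

```bash
python3 -m creep '[[[0,0.02,0,0,0,0,0],[0,0.04,0,0,0,0,0],[0,0.06,0,0,0,0,0],[0,0.08,0,0,0,0,0],[0,0.1,0,0,0,0,0]]]'; python3 st.py
python3 - <<'E'
from st import *
from cell import get_image
s=get_image("side");c=s["color"][150:275,235:385,::-1];cv2.imwrite("pics/s5.png",cv2.resize(c,None,fx=4.5,fy=4.5,interpolation=cv2.INTER_CUBIC))
E
```

```text
t: 10.35
tcp_pos: [511.6, 39.7, 62.7]
eef_rot: [-3.14, 0.053, 0.005]
force: [-0.5, 0.9, 0.6]
opening: -0.0
t 10.35 ledge xy 0.4 -11.5 z 62.7 F [-0.5  0.9  0.6] open -0.0
t 10.35 ledge xy 0.4 -11.5 z 62.7 F [-0.5  0.9  0.6] open -0.0
```

View pics/s5.png

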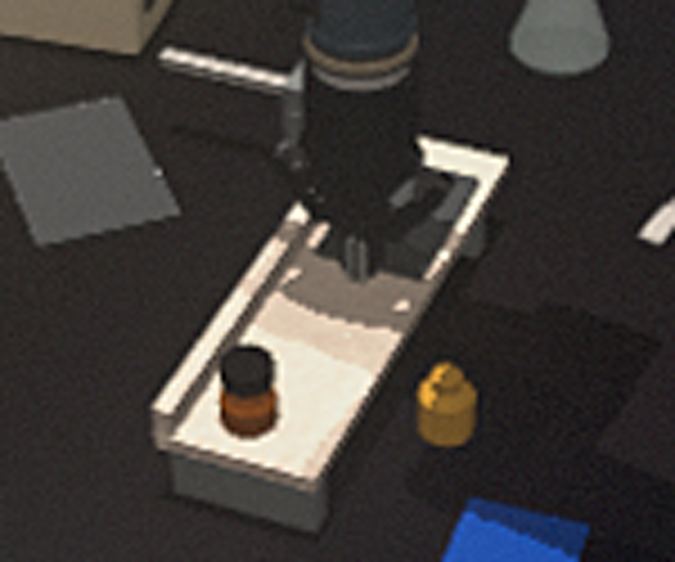

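The plate's trailing edge, (320,250) to (425,275), is against the finger at (360,275) and still parallel to the ledge end. I continue.

```bash
python3 -m creep '[[[0,0.02,0,0,0,0,0],[0,0.04,0,0,0,0,0],[0,0.06,0,0,0,0,0],[0,0.08,0,0,0,0,0],[0,0.1,0,0,0,0,0]]]'; python3 st.py
python3 -m creep '[[[0,0.02,0,0,0,0,0],[0,0.04,0,0,0,0,0],[0,0.06,0,0,0,0,0],[0,0.08,0,0,0,0,0],[0,0.09,0,0,0,0,0]]]'; python3 st.py
python3 - <<'E'
from st import *
from cell import get_image
s=get_image("side");np.savez("side6.npz",**s);t=get_image("top");np.savez("top6.npz",**t)
c=s["color"][130:230,270:390,::-1];a=cv2.resize(c,None,fx=6,fy=6,interpolation=cv2.INTER_CUBIC);cv2.imwrite("pics/s6.png",a)
cv2.imwrite("pics/t6.png",t["color"][:,:,::-1])
E
```

```text
t: 11.02
tcp_pos: [510.7, 8.7, 62.7]
eef_rot: [-3.14, 0.054, 0.005]
force: [0.1, 1.2, 0.3]
opening: -0.1
t 11.025 ledge xy 0.6 -42.5 z 62.7 F [0.1 1.2 0.3] open -0.1
t: 11.65
tcp_pos: [509.8, -18.8, 62.7]
eef_rot: [-3.14, 0.054, 0.004]
force: [0.0, -0.4, 0.8]
opening: 0.2
t 11.65 ledge xy 0.8 -69.9 z 62.7 F [ 0.  -0.4  0.8] open 0.2
t 11.65 ledge xy 0.8 -69.9 z 62.7 F [ 0.  -0.4  0.8] open 0.2
```

View pics/s6.png

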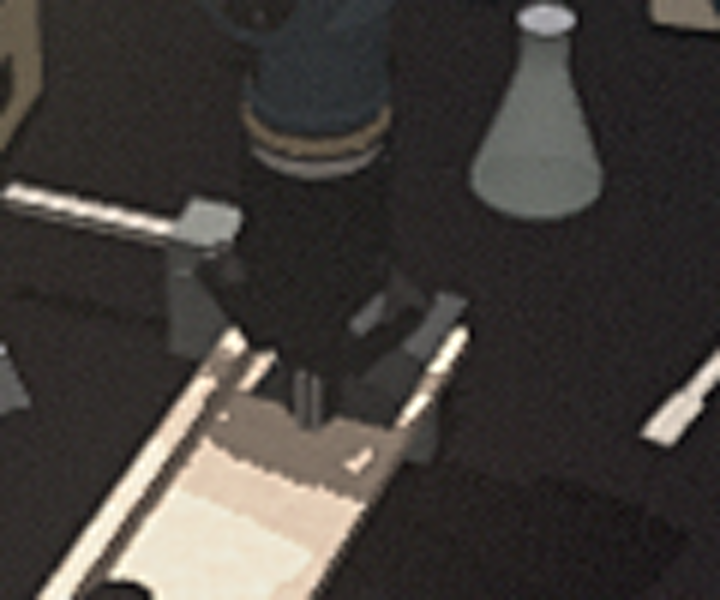

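View pics/t6.png

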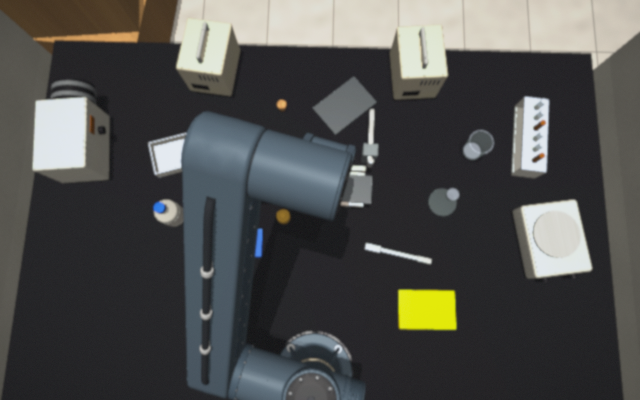

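The top view shows the plate's leading end past the ledge end, at x≈372 in rows 172–205. I'll measure it.

```bash
cat > lead.py <<'E'
from st import *
from cell import get_image
def lead(t,rows=range(178,203,3)):
    g=t["color"].astype(int).mean(-1);out=[]
    for v in rows:
        r=g[v,362:400];i=np.where((r[:-1]>=75)&(r[1:]<75))[0]
        if len(i):
            i=i[0];w=onz(t,362+i+(r[i]-75)/(r[i]-r[i+1]),v,66)[:2];out.append(((w-le)@n,(w-le)@d))
    print("lead: ledge x, overhang\n",np.round(out,1))
    out=np.array(out);print("median",np.median(out[:,1]),"slope",np.polyfit(out[:,0],out[:,1],1)[0])
E
python3 - <<'E'
from lead import *
t=dict(np.load("top6.npz"));lead(t)
print(t["color"].astype(int).mean(-1)[190,355:382].astype(int))
W=world(t);print(np.round(W[190,362:374,2]))
E
```

```text
t 11.75 ledge xy 0.9 -70.0 z 62.6 F [0.3 0.4 0.7] open 0.0
lead: ledge x, overhang
 [[ 32.6  21.6]
 [ 23.9  22.3]
 [ 15.2  22.8]
 [  6.4  21.7]
 [ -2.3  21.8]
 [-10.9  21.4]
 [-19.6  21.2]
 [-28.2  21.4]
 [-36.8  21.9]]
median 21.72407082869653 slope 0.009752077376290332
[133 133 132 133 132 132 132 132 130 131 132 131 131 130 129 120  97  65
  47  39  41  41  39  39  40  38  39]
[63. 67. 63. 67. 65. 60. 63. 65. 68. 64. -2. -3.]
```

```bash
python3 -m creep '[[[0,0.015,0,0,0,0,0],[0,0.03,0,0,0,0,0],[0,0.045,0,0,0,0,0],[0,0.054,0,0,0,0,0],[0,0.06,0,0,0,0,0]]]'
python3 -c "
from lead import *
lead(get_image('top'))"
```

```text
t: 12.38
tcp_pos: [509.2, -37.0, 62.6]
eef_rot: [-3.14, 0.055, 0.004]
force: [-0.2, 1.2, -0.2]
opening: -0.1
t 12.375 ledge xy 0.9 -88.2 z 62.6 F [-0.2  1.2 -0.2] open -0.1
lead: ledge x, overhang
 [[ 33.7  38.8]
 [ 24.9  38.7]
 [ 16.2  39. ]
 [  7.6  40. ]
 [ -1.1  40.3]
 [ -9.7  40.9]
 [-18.4  40. ]
 [-27.1  39.5]
 [-35.7  39.1]]
median 39.50314523606003 slope -0.012635722582489642
```

The overhang is 39.5 mm and the plate is straight. I back off along the ledge, then rise.

```bash
python3 -m creep '[[[0,-0.03,0,0,0,0,0],[0,-0.07,0,0,0,0,0],[0,-0.1,-0.05,0,0,0,0],[0,-0.1,-0.2,0,0,0,0],[0,-0.1,-0.35,0,0,0,0]]]'
python3 -m creep '[[[0,0,-0.1,0,0,0,0],[-0.1,0,-0.2,0,0,0,0],[-0.25,0,-0.3,0,0,0,0],[-0.35,0,-0.35,0,0,0,0],[-0.4,0,-0.35,0,0,0,0]]]'
python3 - <<'E'
from lead import *
t=get_image("top");s=get_image("side");np.savez("top7.npz",**t);np.savez("side7.npz",**s)
cv2.imwrite("pics/s7.png",s["color"][:,:,::-1]);cv2.imwrite("pics/t7.png",t["color"][:,:,::-1])
E
```

```text
t: 13.05
tcp_pos: [510.3, -6.2, 169.4]
eef_rot: [-3.141, 0.052, 0.005]
force: [0.9, 0.6, 0.4]
opening: -0.2
t: 13.68
tcp_pos: [389.7, -1.6, 276.4]
eef_rot: [3.141, -0.051, 0.001]
force: [0.2, -0.1, -0.5]
opening: -0.1
t 13.675 ledge xy -119.9 -57.4 z 276.4 F [ 0.2 -0.1 -0.5] open -0.1
```

View pics/s7.png

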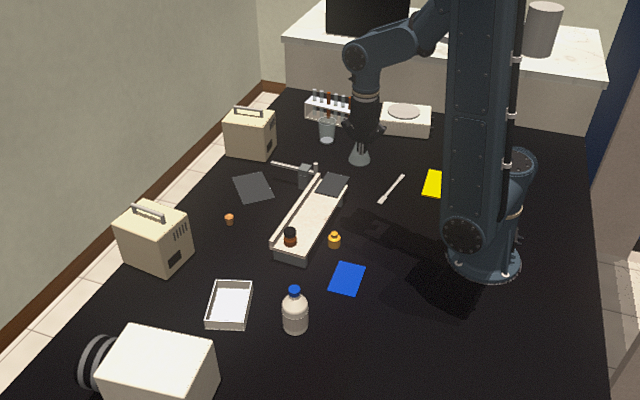

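View pics/t7.png

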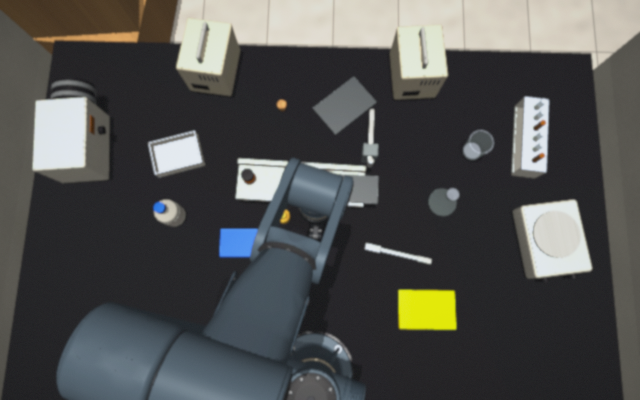

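All bystanders are in place. The plate overhangs at x≈352–378 in the top view and the arm is clear. Last check: lead, squareness and post.

Run:
```python
from lead import *
t=dict(np.load("top7.npz"));s=dict(np.load("side7.npz"));lead(t)
c=s["color"][150:225,280:370,::-1];cv2.imwrite("pics/s8.png",cv2.resize(c,None,fx=8,fy=8,interpolation=cv2.INTER_CUBIC))
c=t["color"][130:220,320:400,::-1];cv2.imwrite("pics/t8.png",cv2.resize(c,None,fx=6,fy=6,interpolation=cv2.INTER_CUBIC))
# expected pixels
L=lambda x,y,z:np.append(le+n*x-d*(y+180),z)
for nm,p in(("post",L(70,-192,108)),("trailL",L(40,-100,66)),("trailR",L(-40,-100,66)),("leadL",L(40,-220,66)),("leadR",L(-40,-220,66))):
    a=proj(s,p);b=proj(t,p);print(nm,"s8",np.round((a-[280,150])*8),"t8",np.round((b-[320,130])*6))
```

```text
t 13.775 ledge xy -120.3 -57.4 z 275.0 F [ 0.8  0.7 -0.8] open 0.2
lead: ledge x, overhang
 [[ 33.7  39.1]
 [ 25.   39.1]
 [ 16.2  39.1]
 [  7.5  39.6]
 [ -1.1  40.3]
 [ -9.7  40.7]
 [-18.4  40.6]
 [-27.   40. ]
 [-35.7  39.3]]
median 39.55376169728509 slope -0.015126685978258603
post s8 [289. 101.] t8 [305. 186.]
trailL s8 [272. 323.] t8 [ 99. 260.]
trailR s8 [459. 369.] t8 [ 90. 425.]
leadL s8 [380. 165.] t8 [352. 275.]
leadR s8 [559. 206.] t8 [346. 441.]
```

View pics/s8.png

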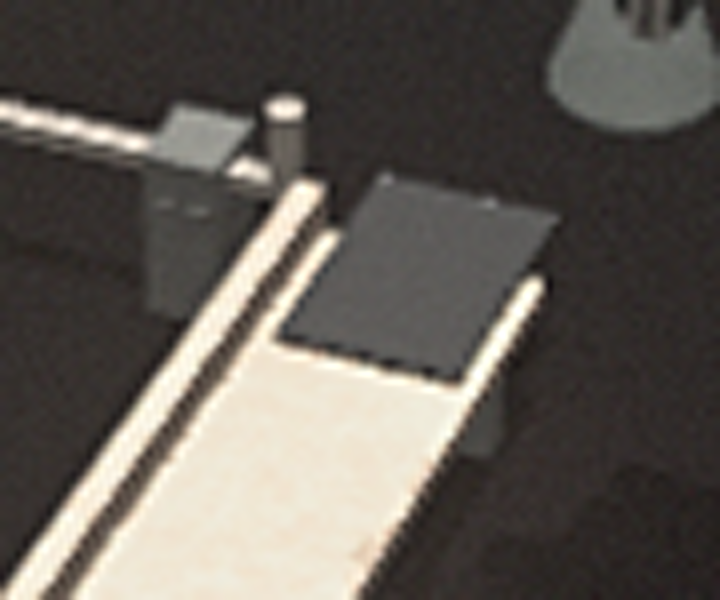

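View pics/t8.png

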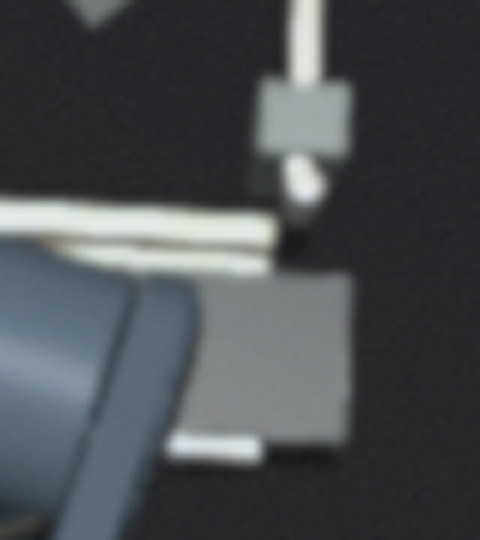

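The side crop shows the plate flat, its far end (385,178)–(556,215) over the open end and the post at (287,105) by its guide block. Everything is within about 1.5 pixels of where it should be.

```bash
python3 -c "
from cell import *
import numpy as np
print(np.round(get_obs()['qd'],3));print(hand_in())"
```

```text
[-0.003  0.047 -0.046  0.004 -0.021  0.003]
the job is handed in; nothing more can be done
None
```

The job is done and handed in at about 14 s of the 48 s allowed.

- **Stop:** I pushed the post away from the robot with the shut fingertip. It stopped moving while the force rose to about 12 N, which put it at its end stop.
- **Plate:** I pushed it along the ledge from its trailing end. The last top view gave an overhang of about 39.5 mm, good to 1–2 mm. Its leading end was square to the ledge within about 0.015 rad, and the plate lay flat. I then backed off along the ledge and rose clear.
- **Other things:** In the last pictures every bystander stood where it had been. The arm was free of everything, with the tool 275 mm above the bench.
- **Disagreement:** The side camera put points about 1–1.5 pixels (4–7 mm) off the top camera, both before and after the moves. It did so for the post and the plate alike, so I took the overhang from the top view.
- **Residual motion:** At hand-in the joints still showed up to 0.05 rad/s of settling, well away from everything.

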